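# Stack a lamp's light unit in its assembly nest

### The job

Build up one light unit in the assembly nest from the three parts on the cardboard: stand the finned heat sink in the round pocket with its LED face up, lay the spacer ring flat on it, then cap the ring with the frosted dome, mouth down, rim on rim. Set each part down rather than letting it drop, so that each sits fully home, level and in line with the others, and leave the other things on the bench where they are.

Things in the scene. Friction and masses are not known exactly. Their poses are not given: they have to be found in the camera images.
- nest_pocket (a point): Centre of the nest's round pocket, on its floor, 12 mm above the bench; z up. Pocket 54.4 mm across, flared 3 mm a side over its top 5 mm, between two brown phenolic cheeks that rise 51 mm above the floor on its +x and -x sides. Between the cheeks a straight slot 40 mm wide runs along this point's y axis, open at both ends and down to the plate: the fingers go down in it on the +y and -y sides of a part.
- nest: Assembly nest, fixed to the bench: aluminium base plate 96 (x) by 116 (y) by 12 mm thick with the two brown phenolic cheeks on it, each reaching 43 mm from the centre and 72 mm long along y, tops 63 mm above the bench. Origin under the plate's centre; z up, same axes as nest_pocket.
- heatsink_center (a point): Heat sink: round finned aluminium body, 52 mm diameter, 30 mm tall, about 110 g, upright, with a white LED board (32 mm diameter, 2 mm proud, yellow spot) on its top face. Grip it anywhere on its 52 mm outside. Point at its centre, 15 mm above its underside; z up, towards the LED face.
- spacer_center (a point): Spacer: plain grey plastic ring lying flat, 52 mm outside and 40 mm inside diameter, 12 mm thick, about 20 g; either face may be up; the LED board fits inside it with room to spare. Point at its centre, 6 mm above its underside; z is its axis.
- dome_center (a point): Dome: frosted white diffuser cap, hollow (wall 3 mm), standing mouth-down; 52 mm outside diameter, 34 mm tall; the lowest 16 mm is a straight cylindrical skirt to be gripped, above it the sides curve in to the crown; about 30 g. Point on its axis 17 mm above the rim; z points to the crown.
- heatsink: The same heat sink; origin at the centre of its underside, z up towards the LED face. It starts on a 3 mm cardboard sheet on the bench.
- spacer: The same spacer ring; origin at the centre of its underside as it starts, on the 3 mm cardboard sheet.
- dome: The same dome; origin at the centre of its mouth, in the plane of the rim. It starts on the 3 mm cardboard sheet.
- lamp: Bystander: finished sage-green table lamp, round base 112 mm in diameter, bent tube and drum head, about 200 mm tall, 0.8 kg. Origin under the centre of its base; the head hangs over to its own +y side.
- shell: Bystander: empty sage-green lamp head shell, an open can 64 mm in diameter and 68 mm tall, standing mouth up. Origin under its centre.
- gluegun: Bystander: white hot-glue gun lying on its side, about 190 mm long along its x axis (nozzle at +x), handle reaching about 110 mm to -y, 40 mm high. Origin on the bench under the barrel.
- tray: Bystander: blue plastic tray 280 (x) by 200 (y) by 60 mm high, holding spare domes that are not wanted for this job. Origin under its centre.
There are look-alikes about, which are no part of the job. Leave any black look-alike of the heatsink alone. What is shaped like the dome but orange is not meant.

How it is judged:
By the outcome, as a careful person would: the job done as asked, in the order asked, and still so for the second after the job is handed in, with the robot touching nothing.
It also fails if it takes over 72 s, if anything falls off the work surface, if the arm or the gripper's body presses on something with over 40 N, if the wrist force passes 120 N, or if a joint passes its speed limit or range.

### The arm

A 6-joint arm with a two-finger parallel gripper is mounted at the origin on the work surface. World frame = base frame: x ahead of the robot, y to its left, z up, the work surface at z = 0. Lengths are in mm, angles in degrees, forces in N, time in s.
With the tool pointing down it reaches from about 325 to 775 mm from the base axis. Payload 5.5 kg.
Tool frame: the origin (TCP) lies at the very end of the fingers, on their centre line; the grasp point (between the pads) lies 19 mm behind it; y points along the fingers, z is the direction in which the jaws open and shut, and the axes are right-handed (so a half turn about y gives the same grasp; the last joint's range is limited). The gripper opens to 88 mm and grips with 3 to 60 N. Pads are 20 mm wide; open, the fingers measure 115 mm over their backs; the gripper's body (75 mm by 178 mm) begins 61 mm behind the grasp point.
Start: joints at [-67.649, 5.22, 70.514, -0, 104.267, -3.249], TCP at [259.251, -541.115, 222.631] pointing down, gripper open.
Joint ranges: [-164.24, 164.24], [-49.07, 125.15], [9.68, 141.18], [-86.29, 266.29], [3.28, 154.24], [-151.56, 151.56]. Speed limits (degrees/s): [147.25, 147.25, 172.46, 180, 180, 180].

### API

Orientations are given as [roll, pitch, yaw] about the fixed x, y, z axes, in that order (R = Rz(yaw) Ry(pitch) Rx(roll)).
In Python, from plant import sensors, optics, ticket gives the robot as it stands.
- The arm moves only by the shell command python3 -m creep 'ROWS' [OPENING]. ROWS is JSON, a list of rows, each a list of 6 numbers: the shift along the tool's x, y, z in m, then the turn, a rotation vector about the tool's x, y, z in degrees. In form: [[dx, dy, dz, wx, wy, wz], ...]. A call has 1 to 5 rows; each row is the pose to reach, as a shift and turn from the pose commanded when the call began, along the tool's axes at that moment; what a row does not reach only later rows make up. A row lasts 1/10 s, in which the tool goes at most 50 mm and 8.59 degrees, less where a joint would pass 70% of its speed; a pose out of reach is approached as far as the arm can. A call with a gripper value outside its range is refused whole. OPENING is the opening in per cent of the stroke, from 0 (shut) to 100 (fully open), set as the call begins (- or left out, the last holds). The fingers move at their own pace and stop on an object; the grip force is fixed at half the most. Time passes only in rows, so rows that repeat a pose let the fingers close. It gives the time, the measured TCP pose, the force and the opening at its end, in the units of the state.
- sensors.state(): the state, without advancing time (a new reading comes with each control period).
- optics.get_image(name): name is "scene" or "top" or "wrist"; returns the picture (384x512x3 uint8, red, green, blue); there is no depth.
- optics.camera_info(name): a dict with "intrinsics" (3x3 intrinsics, pixels), "extrinsics" (4x4, takes a point from world to camera coordinates). Camera axes: x right, y down, z forward; pixel columns grow to the right and rows downward; lengths in mm; the calibration is good to about 2 mm. A picture is of the moment at which its call begins: read the wrist's pose just before it. camera_info takes no time and is no camera call; for the wrist camera it gives the pose at the moment of the call.
- ticket.finish_job(): hands the job in, once; it reports no verdict.
The state is a dict: "time": time; "joint_positions": joint angles; "qvel": joint speeds; "effort": joint torques, N m; "position": TCP position; "orientation": TCP orientation; "wrist_force": force on the tool from outside, world axes, zero at the start; "wrist_torque": the same for the moment, N m; "gripper_width": finger opening in mm.
Only numpy, scipy, OpenCV 4.12 (cv2) and the standard library are available. Lean on these libraries where they do the work, as an engineer would, in place of code of your own. Each camera call takes 0.05 s, during which the arm holds its last target.

## Working session

There is one attempt and no reset: what is moved stays moved. The work goes in short steps, Python scripts to look and compute and a shell command to move; the robot and the scene stay as the last step left them, time stands still between calls to the robot, and variables do not carry over. Pictures are saved under pics/ and viewed, and the job is handed in when it is done.

```bash
ls; mkdir -p pics; cat > h.py <<'E'
import numpy as np, cv2
from plant import sensors, optics, ticket
def snap(name,fn):
    im=optics.get_image(name); cv2.imwrite('pics/'+fn,im[:,:,::-1]); return im
def proj(info,P):
    K=np.array(info['intrinsics']);E=np.array(info['extrinsics'])
    P=np.atleast_2d(P); c=(E[:3,:3]@P.T).T+E[:3,3]; q=(K@c.T).T
    return q[:,:2]/q[:,2:]
def ray(info,uv):
    K=np.array(info['intrinsics']);E=np.array(info['extrinsics'])
    d=E[:3,:3].T@np.linalg.inv(K)@np.array([uv[0],uv[1],1.]); o=-E[:3,:3].T@E[:3,3]
    return o,d/np.linalg.norm(d)
def atz(info,uv,z):
    o,d=ray(info,uv); return o+d*(z-o[2])/d[2]
def tri(obs):
    A=np.zeros((3,3));b=np.zeros(3);R=[]
    for i,uv in obs:
        o,d=ray(i,uv);M=np.eye(3)-np.outer(d,d);A+=M;b+=M@o;R.append((o,M))
    p=np.linalg.solve(A,b);return p,[np.linalg.norm(M@(p-o)) for o,M in R]
E
python3 - <<'E'
from h import *
print(sensors.state())
for n in('scene','top','wrist'):
    i=optics.camera_info(n);print(n,np.round(i['intrinsics'],1).tolist(),np.round(i['extrinsics'],3).tolist());snap(n,n+'0.png')
E
```

```text
pics
{'time': 0.0, 'joint_positions': array([-6.76488121e+01,  5.26153970e+00,  7.05791067e+01,  6.64697871e-04,
        1.04266782e+02, -3.24888878e+00]), 'qvel': array([-0.06154918, -0.00835256,  0.07457109, -0.00977132,  0.06361541,
        0.00318391]), 'effort': array([ 2.52807542e-03, -4.46453941e+01, -4.06438136e+01,  6.99729379e-02,
        2.96289590e-02, -1.23237960e-04]), 'position': array([ 259.1430972 , -540.83422136,  221.55060129]), 'orientation': array([-9.01072194e+01,  6.73181027e-03, -1.54399766e+02]), 'wrist_force': array([-0.28908399,  0.36905643,  0.36255094]), 'wrist_torque': array([-0.09685678,  0.00058053,  0.05674495]), 'gripper_width': 87.93348600833905}
scene [[445.6, 0.0, 254.1], [0.0, 445.6, 190.1], [0.0, 0.0, 1.0]] [[0.289, 0.957, -0.018, -113.156], [0.701, -0.224, -0.677, -348.067], [-0.652, 0.183, -0.736, 1740.868], [0.0, 0.0, 0.0, 1.0]]
top [[435.8, 0.0, 256.8], [0.0, 435.8, 191.1], [0.0, 0.0, 1.0]] [[0.072, -0.997, -0.005, -82.139], [-0.976, -0.069, -0.208, 554.935], [0.207, 0.02, -0.978, 1308.006], [0.0, 0.0, 0.0, 1.0]]
wrist [[293.5, 0.0, 251.8], [0.0, 293.5, 188.1], [0.0, 0.0, 1.0]] [[0.432, -0.902, -0.001, -599.239], [-0.873, -0.418, 0.253, -29.939], [-0.229, -0.108, -0.968, 388.859], [0.0, 0.0, 0.0, 1.0]]
```

View pics/scene0.png

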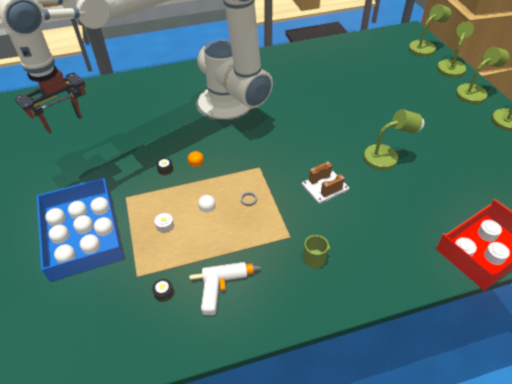

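View pics/top0.png

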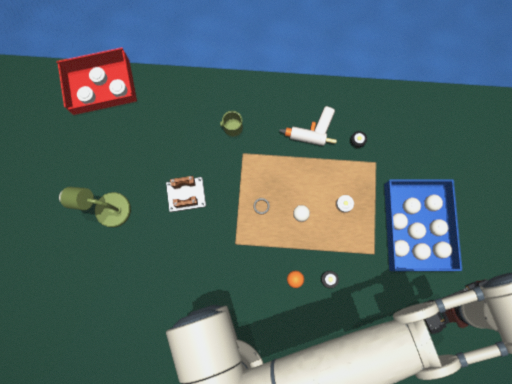

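View pics/wrist0.png

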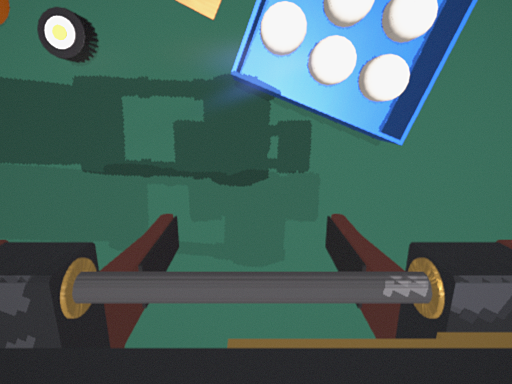

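The two fixed views show three parts on the cardboard: the heat sink at top (346,203), the dome at (302,213) and the ring at (262,206). The nest is at top (186,194), with its cheeks stretched along the image horizontal. The black heat sinks and the orange dome are off the card. Next I'll enlarge the crops to measure.

```bash
python3 - <<'E'
from h import *
t=cv2.imread('pics/top0.png');s=cv2.imread('pics/scene0.png')
a=cv2.resize(t[160:250,150:380],None,fx=3.4,fy=3.4,interpolation=cv2.INTER_CUBIC);cv2.imwrite('pics/topc.png',a)
b=cv2.resize(s[150:250,140:360],None,fx=3.6,fy=3.6,interpolation=cv2.INTER_CUBIC);cv2.imwrite('pics/scenec.png',b)
it=optics.camera_info('top');isc=optics.camera_info('scene')
for n,u,v in(('hs',(346,203),(164,221)),('dome',(302,213),(207,203)),('ring',(261.5,206.5),(249,198.5)),('nest',(186,194),(326,184.5))):
    print(n,[np.round(x,1) for x in tri([(it,u),(isc,v)])])
from scipy.spatial.transform import Rotation as R
st=sensors.state();M=R.from_euler('xyz',st['orientation'],degrees=True).as_matrix();print(M.round(3))
E
```

```text
hs [array([ 547.7, -325.2,   27. ]), array([2.7, 2.7])]
dome [array([ 507.6, -188.2,   15.3]), array([2.6, 2.6])]
ring [array([521.2, -57.9,   5.7]), array([2.1, 2.1])]
nest [array([544. , 189.5,  11.8]), array([2.5, 2.5])]
[[-0.902 -0.001  0.432]
 [-0.432  0.001 -0.902]
 [-0.    -1.    -0.001]]
```

View pics/topc.png

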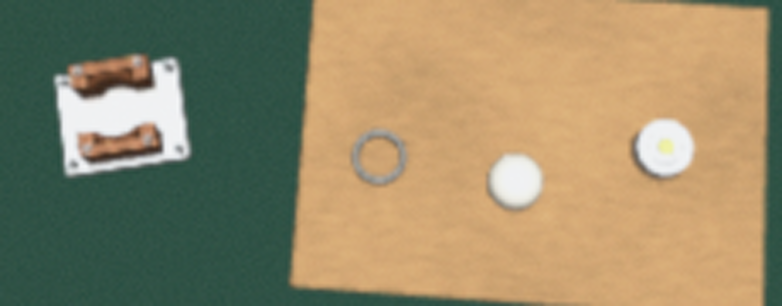

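View pics/scenec.png

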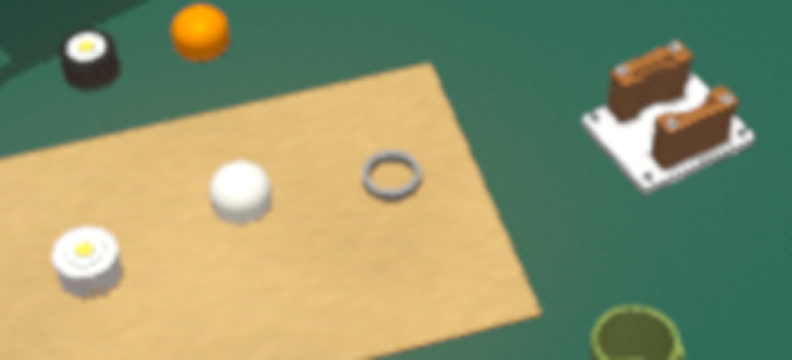

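```bash
python3 - <<'E'
from h import *
it=optics.camera_info('top')
c=[(57,75),(177,60),(188,157),(67,175)]
P=[atz(it,(150+x/3.4,160+y/3.4),12)[:2] for x,y in c];P=np.array(P);print(P.round(1),P.mean(0))
for a,b in((0,1),(3,2),(0,3),(1,2)):
    d=P[b]-P[a];print(np.linalg.norm(d).round(1),np.degrees(np.arctan2(d[1],d[0])).round(1))
iw=optics.camera_info('wrist');o,_=ray(iw,(252,188));st=sensors.state();print(o-st['position'])
from scipy.spatial.transform import Rotation as R
M=R.from_euler('xyz',st['orientation'],degrees=True).as_matrix();print(M.T@(o-st['position']), M.T@ray(iw,(252,188))[1])
E
```

```text
[[578.3 253.9]
 [601.2 140.4]
 [507.8 120.7]
 [482.4 233.3]] [542.44169082 187.0658504 ]
115.7 -78.6
115.4 -77.3
98.1 -167.9
95.5 -168.1
[ 62.24263705  29.83774986 161.35920306]
[ -69.03311215 -161.35550476   -0.2451688 ] [2.52618841e-01 9.67565428e-01 9.29672202e-04]
```

```bash
python3 -m creep '[[-0.040,0,-0.008,0,5,0],[-0.085,0,-0.017,0,10,0],[-0.130,0,-0.026,0,13.6,0],[-0.175,0.010,-0.035,0,13.6,0],[-0.220,0.020,-0.044,0,13.6,0]]'
```

```text
time: 0.65
position: [439.9, -405.2, 202.5]
orientation: [-90.0, 0.0, -168.0]
wrist_force: [0.2, -0.6, 0.3]
gripper_width: 87.7
```

```bash
python3 -m creep '[[-0.040,0.010,-0.018,0,0,0],[-0.080,0.020,-0.036,0,0,0],[-0.1235,0.030,-0.0565,0,0,0],[-0.1235,0.030,-0.0565,0,0,0]]'; python3 - <<'E'
from h import *
st=sensors.state();iw=optics.camera_info('wrist');snap('wrist','w1.png');print(st['position'],st['orientation'],proj(iw,[[547.7,-325.2,33]]))
E
```

```text
time: 1.05
position: [550.7, -320.6, 169.4]
orientation: [-90.3, -0.1, -167.6]
wrist_force: [-1.0, -0.5, 0.4]
gripper_width: 87.8
[ 550.71091742 -320.60646816  169.39255587] [-9.02636936e+01 -7.96658078e-02 -1.67632909e+02] [[256.2725792  183.33728032]]
```

View pics/w1.png

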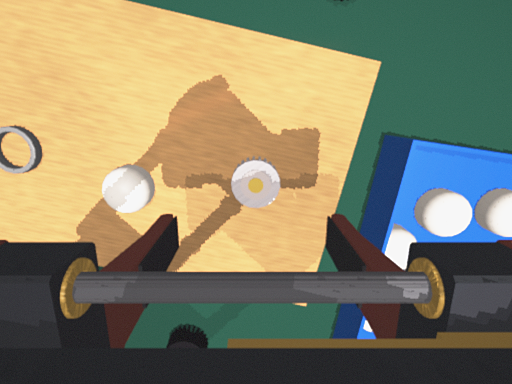

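The wrist view shows the heat sink's LED at (256,185), between the fingers. The dome is at (128,188), the ring at (16,149) and the tray to the right. I'll let the arm settle, lower it a little and take a second view.

```bash
python3 -m creep '[[0,0.025,0,0,0,0],[0,0.050,0,0,0,0],[0,0.050,0,0,0,0],[0,0.050,0,0,0,0]]'; python3 - <<'E'
from h import *
st=sensors.state();iw=optics.camera_info('wrist');im=snap('wrist','w2.png');print(st['position'],st['orientation'],st['qvel'].round(1))
c=im[100:290,170:345];cv2.imwrite('pics/w2c.png',cv2.resize(c,None,fx=3,fy=3,interpolation=cv2.INTER_CUBIC)[:,:,::-1])
import pickle;pickle.dump((iw,optics.camera_info('top'),optics.camera_info('scene')),open('w2.pkl','wb'))
E
```

```text
time: 1.5
position: [546.8, -326.2, 122.9]
orientation: [-90.0, -0.0, -168.1]
wrist_force: [0.9, 0.6, 0.6]
gripper_width: 88.0
[ 546.76741282 -326.20012719  122.87047451] [-9.00252722e+01 -4.54265406e-02 -1.68075219e+02] [ 0.2 -1.1 -2.2  0.1 -0.1  0.2]
```

View pics/w2c.png

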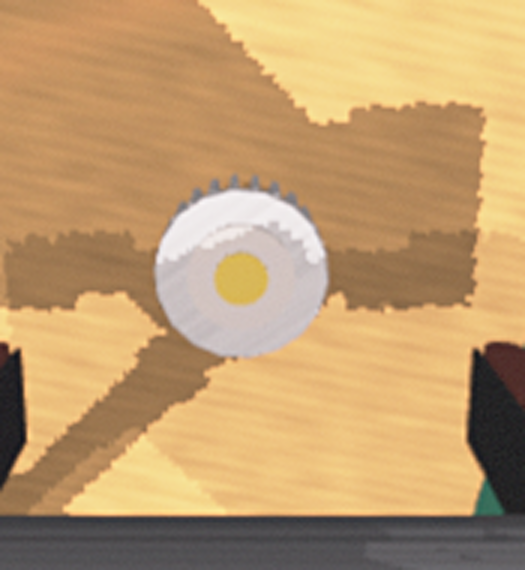

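```bash
python3 - <<'E'
from h import *
import pickle
w,t,s=pickle.load(open('w2.pkl','rb'))
print(tri([(w,(250.2,192)),(t,(345.9,202.9)),(s,(163.6,219.2))]))
print(tri([(w,(250.2,192)),(s,(163.6,219.2))]),tri([(w,(250.2,192)),(t,(345.9,202.9))]))
print(atz(w,(250.2,192),35), atz(w,(250.4,190.8),33))
E
```

```text
(array([ 546.482594  , -324.38787842,   33.76457796]), [np.float64(0.28726930973874015), np.float64(1.8443756441680972), np.float64(2.0888837804912197)])
(array([ 546.00867972, -323.52881536,   32.54480792]), [np.float64(1.1394019686377432), np.float64(1.1394019686376287)]) (array([ 546.34778454, -325.29143627,   34.87813051]), [np.float64(0.7736722111311021), np.float64(0.7736722111313031)])
[ 546.62198807 -324.5432974    35.        ] [ 547.19586562 -324.59323703   33.        ]
```

Two views agree: the heat sink's top is at z of about 34 (expected 33–35), centre (546.9, -324.6). Going down.

```bash
python3 -m creep '[[0,0.040,-0.0015,0,0,0],[0,0.080,-0.0015,0,0,0],[0,0.105,-0.0015,0,0,0],[0,0.115,-0.0015,0,0,0],[0,0.115,-0.0015,0,0,0]]'; python3 -m creep '[[0,0,0,0,0,0],[0,0,0,0,0,0],[0,0,0,0,0,0],[0,0,0,0,0,0],[0,0,0,0,0,0]]' 30
```

```text
time: 2.05
position: [547.1, -324.2, 7.6]
orientation: [-90.0, -0.0, -168.0]
wrist_force: [-0.2, -0.6, -0.3]
gripper_width: 87.5
time: 2.55
position: [547.6, -324.1, 8.2]
orientation: [-90.0, 0.0, -168.0]
wrist_force: [0.6, -1.6, 1.5]
gripper_width: 51.5
```

```bash
python3 -m creep '[[0,-0.010,0,0,0,0],[0,-0.040,0,0,0,0],[0,-0.080,0,0,0,0],[-0.008,-0.120,-0.020,0,0,0],[-0.020,-0.142,-0.055,0,0,0]]'; python3 -m creep '[[-0.015,0,-0.042,0,0,0],[-0.031,0,-0.084,0,0,0],[-0.048,0,-0.126,0,0,0],[-0.065,0,-0.168,0,0,0],[-0.082,0,-0.210,0,0,0]]';python3 -m creep '[[-0.016,0,-0.042,0,0,0],[-0.033,0,-0.084,0,0,0],[-0.050,0,-0.126,0,0,0],[-0.067,0,-0.168,0,0,0],[-0.084,0,-0.205,0,0,0]]'; python3 -m creep '[[-0.006,0,-0.025,0,0,0],[-0.006,0,-0.032,0,0,0],[-0.006,0,-0.032,0,0,0],[-0.006,0,-0.032,0,0,0]]'
 python3 - <<'E'
from h import *
st=sensors.state();iw=optics.camera_info('wrist');im=snap('wrist','w3.png');print(st['position'],st['orientation'],st['qvel'].round(1))
import pickle;pickle.dump(iw,open('w3.pkl','wb'))
E
```

```text
time: 3.05
position: [556.0, -267.6, 154.4]
orientation: [-89.8, 0.2, -168.2]
wrist_force: [1.5, 0.4, -0.9]
gripper_width: 51.1
time: 3.55
position: [592.0, -41.7, 150.4]
orientation: [-90.0, 0.0, -168.0]
wrist_force: [-0.5, 0.4, -0.3]
gripper_width: 51.2
time: 4.05
position: [631.4, 176.8, 150.4]
orientation: [-90.0, 0.0, -168.0]
wrist_force: [1.0, -0.8, -1.2]
gripper_width: 51.1
time: 4.45
position: [630.9, 205.8, 149.9]
orientation: [-90.0, 0.0, -168.0]
wrist_force: [0.3, 0.1, -1.0]
gripper_width: 51.0
[630.85603363 205.82842018 149.9252667 ] [-8.99606600e+01  2.35478834e-03 -1.68042315e+02] [-0.9 -0.2  0.3  0.1 -0.2  0.1]
```

View pics/w3.png

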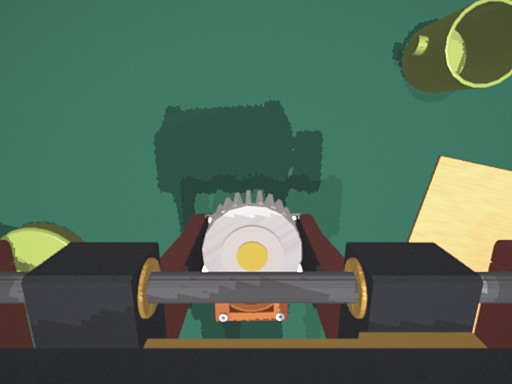

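In the wrist view the heat sink sits level between the fingers, with the LED at (252,257). The nest is hidden beneath it because image up is away from the base, so I'll back up towards the base to bring the nest into view.

```bash
python3 -m creep '[[0.040,0,0,0,0,0],[0.085,0,0,0,0,0],[0.130,0,0,0,0,0],[0.165,0,0,0,0,0],[0.165,0,0,0,0,0]]'; python3 -m creep '[[0,0,0,0,0,0],[0,0,0,0,0,0]]'
 python3 - <<'E'
from h import *
st=sensors.state();iw=optics.camera_info('wrist');im=snap('wrist','w4.png');print(st['position'],st['orientation'],st['qvel'].round(1))
import pickle;pickle.dump(iw,open('w4.pkl','wb'))
c=im[0:200,150:400];cv2.imwrite('pics/w4c.png',cv2.resize(c,None,fx=3,fy=3,interpolation=cv2.INTER_CUBIC)[:,:,::-1])
E
```

```text
time: 5.0
position: [466.5, 170.8, 150.0]
orientation: [-90.0, -0.0, -168.1]
wrist_force: [0.7, -0.4, -1.3]
gripper_width: 51.1
time: 5.2
position: [470.5, 172.2, 150.2]
orientation: [-90.0, 0.1, -168.1]
wrist_force: [-0.9, 1.3, -0.7]
gripper_width: 50.8
[470.53308457 172.1915743  150.18730531] [-8.99985593e+01  8.46578404e-02 -1.68072575e+02] [ 0.3  1.3 -0.7  0.   0.2 -0. ]
```

View pics/w4c.png

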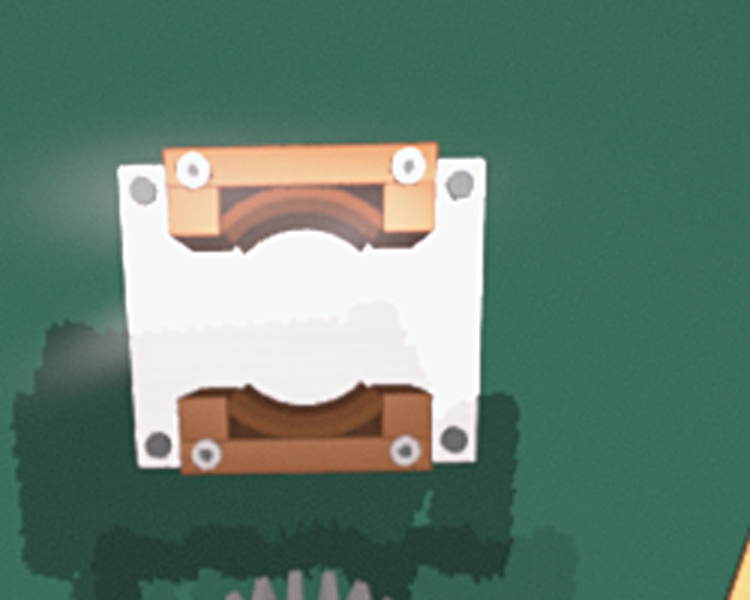

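The nest view is clear. In crop pixels, the plate corners are about (119,167), (486,158), (475,461) and (140,467), and the cheek outer corners (163,149), (438,143), (431,468) and (182,473). I'll fit the pose from these.

```bash
python3 - <<'E'
from h import *
import pickle
from scipy.optimize import least_squares
w=pickle.load(open('w4.pkl','rb'));t=optics.camera_info('top')
f=lambda L:np.array(L)/3.+np.array([150,0])
pl=f([(119,167),(486,158),(475,461),(140,467)]);ck=f([(163,149),(438,143),(431,468),(182,473)]);arc=f([(305,230),(305,405)])
print('floor centre from arcs',[atz(w,a,12) for a in arc],np.mean([atz(w,a,12) for a in arc],0))
# nest x axis along +world-x-ish, y +
def model(p,z=True):
    x,y,a,dz=p;c,s=np.cos(a),np.sin(a);R=np.array([[c,-s],[s,c]])
    L=[(48,58,12),(48,-58,12),(-48,-58,12),(-48,58,12),(43,36,63),(43,-36,63),(-43,-36,63),(-43,36,63)]
    return np.array([[*(R@np.array(l[:2])+[x,y]),l[2]+dz] for l in L])
obs=np.vstack([pl,ck])
tc=np.array([(57,75),(177,60),(188,157),(67,175)])/3.4+np.array([150,160])
for use in(0,1):
    def res(p):
        r=(proj(w,model(p))-obs).ravel()
        if use:r=np.r_[r,(proj(t,model(p)[:4])-tc).ravel()]
        return r
    s=least_squares(res,[543,188,np.radians(12),0],x_scale=[1,1,.01,1]);print(s.x[:2],np.degrees(s.x[2]),s.x[3]);print(np.abs(s.fun).max(),s.fun[:16].reshape(-1,2).round(1).tolist())
E
```

```text
floor centre from arcs [array([569.69467611, 193.38999363,  12.        ]), array([515.61048484, 182.00188669,  12.        ])] [542.65258047 187.69594016  12.        ]
[542.80311218 187.96744055] 13.007205934182 -3.104116058178367
0.6380617440474339 [[-0.0, -0.3], [-0.6, 0.2], [0.1, -0.2], [-0.3, -0.1], [0.4, -0.1], [-0.0, 0.0], [0.4, 0.2], [-0.0, 0.2]]
[542.81123387 187.95680638] 12.962757670677611 -3.112904767299278
0.7085037631744342 [[0.0, -0.4], [-0.6, 0.2], [0.1, -0.2], [-0.3, -0.1], [0.4, -0.1], [0.0, 0.1], [0.4, 0.3], [-0.0, 0.1]]
```

```bash
python3 - <<'E'
from h import *
import pickle
from scipy.spatial.transform import Rotation as R
w=pickle.load(open('w3.pkl','rb'));p=np.array([630.86,205.83,149.93]);M=R.from_euler('xyz',[-90,0,-168.04],degrees=True).as_matrix()
im=cv2.imread('pics/w3.png');hsv=cv2.cvtColor(im,cv2.COLOR_BGR2HSV);m=cv2.inRange(hsv,(18,90,120),(35,255,255));m[:235]=0;m[280:]=0;m[:,:230]=0;m[:,275:]=0
ys,xs=np.nonzero(m);print(xs.mean(),ys.mean(),len(xs),ys.min(),ys.max())
q=atz(w,(xs.mean(),ys.mean()),p[2]+26.8);print(q-p,M.T@(q-p))
st=sensors.state();M=R.from_euler('xyz',st['orientation'],degrees=True).as_matrix();print(st['position'],M.T@(np.array([543.5,188,16])-st['position']))
E
```

```text
251.84137931034482 255.9848275862069 725 242 271
[-1.63309683 -0.11130232 26.8       ] [  1.62071145 -26.8         -0.22953841]
[470.54495605 172.33747255 149.93408458] [-74.51699984 133.9897379   -0.24307969]
```

Measured nest floor centre is (542.7, 187.8) and the arc width is 55 mm (expected 54.4). Now moving over it and lowering.

```bash
python3 -m creep '[[-0.035,0,0,0,0,0],[-0.070,0,0,0,0,0],[-0.075,0,0,0,0,0],[-0.075,0,0,0,0,0],[-0.075,0,0,0,0,0]]'; python3 -m creep '[[0,0.010,0,0,0,0],[0,0.035,0,0,0,0],[0,0.055,0,0,0,0],[0,0.065,0,0,0,0],[0,0.065,0,0,0,0]]'
 python3 - <<'E'
from h import *
snap('wrist','w5.png');snap('scene','s5.png')
st=sensors.state();print(st['position'],st['wrist_force'])
s=cv2.imread('pics/s5.png');cv2.imwrite('pics/s5c.png',cv2.resize(s[90:220,240:420],None,fx=4,fy=4,interpolation=cv2.INTER_CUBIC))
E
```

```text
time: 5.75
position: [542.6, 188.1, 149.4]
orientation: [-90.0, -0.1, -168.0]
wrist_force: [-0.1, -0.6, -0.8]
gripper_width: 50.9
time: 6.25
position: [541.3, 187.9, 82.7]
orientation: [-90.0, -0.2, -168.0]
wrist_force: [0.2, 0.3, -0.9]
gripper_width: 51.4
[542.83082326 188.31271515  85.47617903] [0.35152917 1.07410276 0.48020133]
```

View pics/w5.png

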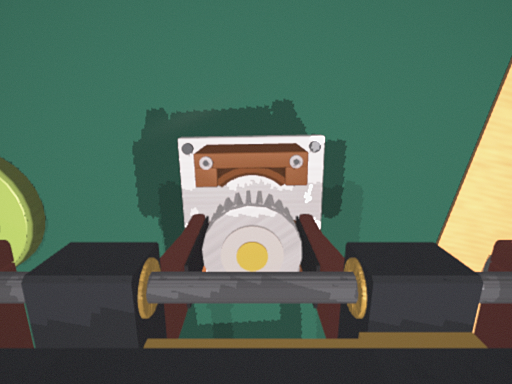

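View pics/s5c.png

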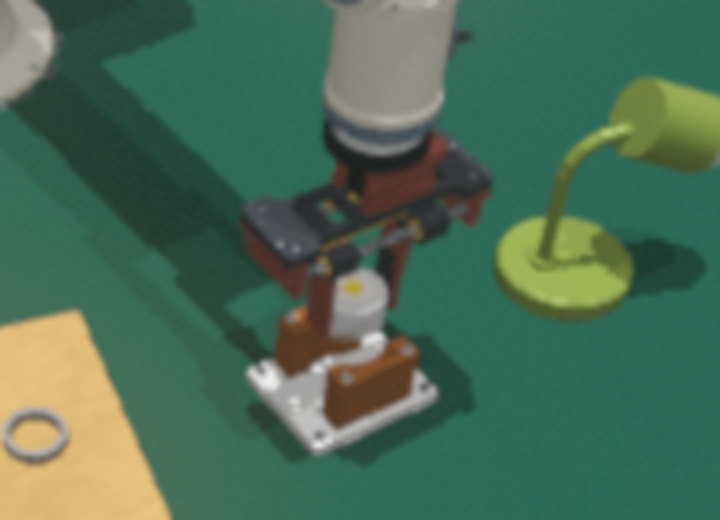

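The nest plate spans 180–324 px, so its centre is at 252, and the heat sink is also at 252. It's aligned, so I'm continuing down gently.

```bash
python3 -m creep '[[-0.0005,0.010,0,0,0,0],[-0.0005,0.020,0,0,0,0],[-0.0005,0.030,0,0,0,0],[-0.0005,0.040,0,0,0,0],[-0.0005,0.045,0,0,0,0]]'; python3 -m creep '[[0,0.006,0,0,0,0],[0,0.012,0,0,0,0],[0,0.016,0,0,0,0],[0,0.018,0,0,0,0],[0,0.018,0,0,0,0]]'
```

```text
time: 6.85
position: [543.4, 188.4, 38.4]
orientation: [-90.0, -0.0, -168.0]
wrist_force: [1.5, 1.9, 0.5]
gripper_width: 51.1
time: 7.35
position: [543.4, 188.4, 21.4]
orientation: [-90.0, 0.0, -168.0]
wrist_force: [2.3, 1.1, -2.7]
gripper_width: 51.4
```

```bash
python3 -m creep '[[0,0.001,0,0,0,0],[0,0.002,0,0,0,0],[0,0.003,0,0,0,0],[0,0.003,0,0,0,0]]'; python3 -m creep '[[0,0.0005,0,0,0,0],[0,0.001,0,0,0,0],[0,0.0015,0,0,0,0],[0,0.0015,0,0,0,0]]'
```

```text
time: 7.75
position: [543.4, 188.4, 18.7]
orientation: [-90.0, 0.0, -168.0]
wrist_force: [1.8, -0.2, -1.1]
gripper_width: 50.8
time: 8.15
position: [543.4, 188.4, 17.2]
orientation: [-90.0, 0.0, -168.0]
wrist_force: [1.8, -0.7, -0.0]
gripper_width: 51.0
```

```bash
python3 -m creep '[[0,0.0005,0,0,0,0],[0,0.001,0,0,0,0],[0,0.0010,0,0,0,0]]'; python3 -m creep '[[0,0.0005,0,0,0,0],[0,0.001,0,0,0,0],[0,0.0010,0,0,0,0]]'
```

```text
time: 8.45
position: [543.4, 188.4, 17.2]
orientation: [-90.0, 0.0, -168.0]
wrist_force: [-0.5, -1.2, 5.2]
gripper_width: 50.6
time: 8.75
position: [543.4, 188.4, 17.2]
orientation: [-90.0, 0.0, -168.0]
wrist_force: [-2.7, -0.7, 11.4]
gripper_width: 51.0
```

The heat sink made contact at TCP z = 17.2, exactly as predicted for the pocket floor. Releasing and rising.

```bash
python3 -m creep '[[0,-0.001,0,0,0,0],[0,-0.001,0,0,0,0],[0,-0.001,0,0,0,0],[0,-0.001,0,0,0,0]]' 85; python3 -m creep '[[0,-0.010,0,0,0,0],[0,-0.040,0,0,0,0],[0,-0.080,0,0,0,0],[0,-0.120,0,0,0,0],[0,-0.135,0,0,0,0]]' 100
 python3 - <<'E'
from h import *
w=optics.camera_info('wrist');st=sensors.state();im=snap('wrist','w6.png');print(st['position'],st['orientation'])
c=im[90:290,150:350];cv2.imwrite('pics/w6c.png',cv2.resize(c,None,fx=3,fy=3,interpolation=cv2.INTER_CUBIC)[:,:,::-1])
import pickle;pickle.dump(w,open('w6.pkl','wb'));print(proj(w,[[542.7,187.8,44],[542.7,187.8,42]]))
E
```

```text
time: 9.15
position: [542.8, 188.2, 15.4]
orientation: [-90.0, -0.1, -168.0]
wrist_force: [-0.4, 0.5, -0.2]
gripper_width: 73.9
time: 9.65
position: [544.9, 188.8, 157.1]
orientation: [-90.0, 0.4, -168.0]
wrist_force: [-0.2, -0.1, 0.4]
gripper_width: 88.0
[544.90092748 188.84421291 157.0657065 ] [ -90.02991869    0.44210288 -167.99969907]
[[252.64338504 188.57477107]
 [252.63832582 188.06727968]]
```

View pics/w6c.png

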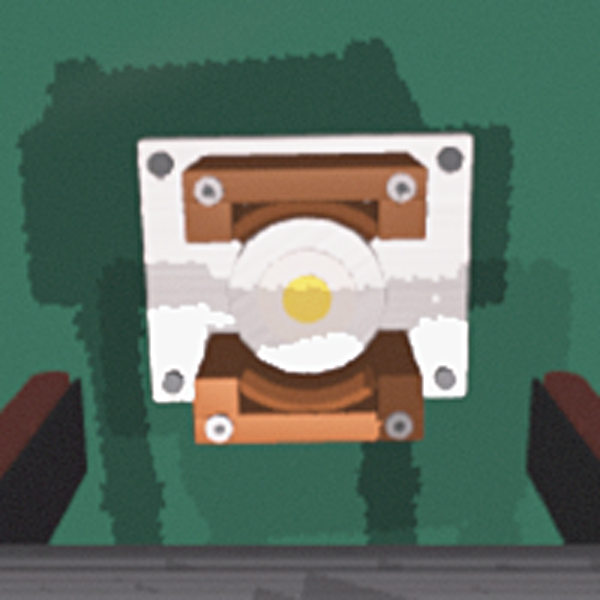

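The heat sink is home in the pocket, with the LED at image (252,190) against a predicted (252.6,188.6). Going to the ring.

```bash
python3 -m creep '[[0.014,0,0.046,0,0,0],[0.028,0,0.092,0,0,0],[0.042,0,0.138,0,0,0],[0.056,0,0.184,0,0,0],[0.070,0,0.222,0,0,0]]'; python3 -m creep '[[0.003,0.025,0.014,0,0,0],[0.003,0.050,0.014,0,0,0],[0.003,0.050,0.014,0,0,0],[0.003,0.050,0.014,0,0,0],[0.003,0.050,0.014,0,0,0]]'
 python3 - <<'E'
from h import *
w=optics.camera_info('wrist');st=sensors.state();im=snap('wrist','w7.png');print(st['position'],st['orientation'],st['qvel'].round(1))
c=im[90:290,150:350];cv2.imwrite('pics/w7c.png',cv2.resize(c,None,fx=3,fy=3,interpolation=cv2.INTER_CUBIC)[:,:,::-1])
import pickle;pickle.dump(w,open('w7.pkl','wb'))
E
```

```text
time: 10.2
position: [519.8, -45.5, 149.1]
orientation: [-90.0, -0.1, -168.0]
wrist_force: [-0.7, -1.2, 1.3]
gripper_width: 87.6
time: 10.7
position: [521.4, -57.3, 102.1]
orientation: [-90.0, 0.1, -168.0]
wrist_force: [-0.3, 0.2, 0.5]
gripper_width: 87.9
[521.42822071 -57.25923192 102.13900463] [-8.99789058e+01  6.51283462e-02 -1.67953424e+02] [ 0.3 -0.4 -0.8  0.1 -0.1 -0. ]
```

View pics/w7c.png

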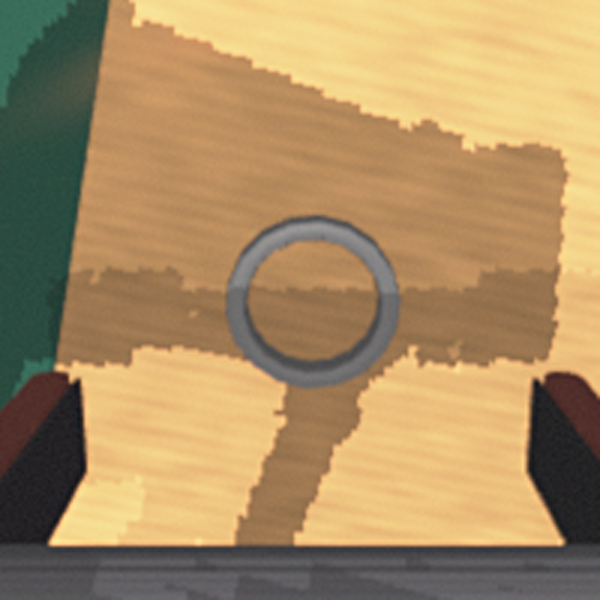

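```bash
python3 - <<'E'
from h import *
import pickle
w=pickle.load(open('w7.pkl','rb'));t=optics.camera_info('top');s=optics.camera_info('scene')
im=cv2.imread('pics/w7.png');hsv=cv2.cvtColor(im,cv2.COLOR_BGR2HSV)
m=(hsv[...,1]<70).astype(np.uint8)*255;r=np.zeros_like(m);r[150:230,215:295]=m[150:230,215:295]
cs,_=cv2.findContours(r,cv2.RETR_EXTERNAL,cv2.CHAIN_APPROX_NONE);c=max(cs,key=cv2.contourArea);e=cv2.fitEllipse(c);print(e,cv2.boundingRect(c))
tg=np.arange(0,2*np.pi,.01)
def bb(x,y,zs,rr):
    P=np.vstack([[[x+rr*np.cos(a),y+rr*np.sin(a),z] for a in tg] for z in zs]);q=proj(w,P);return q.min(0).round(1),q.max(0).round(1)
print(bb(521,-58,[3,15],26),bb(521,-58,[15],26),bb(521,-58,[3],26))
print(tri([(w,e[0]),(t,(261.5,206.5)),(s,(248.8,198.6))]))
from scipy.optimize import least_squares
H=cv2.convexHull(c).reshape(-1,2)
def res(p):
    lo,hi=None,None
    P=np.vstack([[[p[0]+26*np.cos(a),p[1]+26*np.sin(a),z] for a in tg] for z in (3,15)])
    q=proj(w,P);hull=cv2.convexHull(q.astype(np.float32))
    return [cv2.pointPolygonTest(hull,(float(h[0]),float(h[1])),True) for h in H]
so=least_squares(res,[521,-58],diff_step=1e-4);print(so.x,np.abs(so.fun).max(),so.fun.mean())
E
```

```text
((253.84927368164062, 190.24501037597656), (56.0806770324707, 56.819244384765625), 98.40901184082031) (225, 162, 58, 57)
(array([223.1, 161.7]), array([282.3, 221. ])) (array([223.1, 164. ]), array([282.3, 221. ])) (array([224.4, 161.7]), array([281. , 216.4]))
(array([521.28992536, -58.4793046 ,   5.57772198]), [np.float64(0.5320242886530576), np.float64(1.5551150654651675), np.float64(2.013144827218154)])
[522.17184117 -58.78062963] 1.7933427491476002 1.003808065918947
```

The ring's centre is about (522, -58.8), and its size and height agree with flat on the card at 3–15 mm. Going down to grip it with the finger tips.

```bash
python3 -m creep '[[-0.001,0.030,0.0015,0,0,0],[-0.001,0.060,0.0015,0,0,0],[-0.001,0.085,0.0015,0,0,0],[-0.001,0.095,0.0015,0,0,0],[-0.001,0.097,0.0015,0,0,0]]'; python3 -m creep '[[0,0,0,0,0,0],[0,0,0,0,0,0],[0,0,0,0,0,0]]';  python3 -m creep '[[0,0,0,0,0,0],[0,0,0,0,0,0],[0,0,0,0,0,0],[0,0,0,0,0,0],[0,0,0,0,0,0]]' 40
```

```text
time: 11.25
position: [522.2, -58.6, 4.0]
orientation: [-90.0, -0.0, -168.0]
wrist_force: [0.5, 1.4, 0.6]
gripper_width: 87.8
time: 11.55
position: [523.2, -59.0, 5.7]
orientation: [-89.9, 0.1, -168.0]
wrist_force: [-0.2, -0.0, 0.3]
gripper_width: 87.7
time: 12.05
position: [522.2, -58.9, 4.1]
orientation: [-90.0, -0.0, -168.0]
wrist_force: [0.1, -0.7, 0.8]
gripper_width: 51.3
```

```bash
python3 -m creep '[[0,-0.010,0,0,0,0],[0,-0.040,0,0,0,0],[0,-0.080,0,0,0,0],[0,-0.120,0,0,0,0],[0,-0.146,0,0,0,0]]'; python3 -m creep '[[-0.014,0,-0.046,0,0,0],[-0.028,0,-0.092,0,0,0],[-0.042,0,-0.138,0,0,0],[-0.056,0,-0.184,0,0,0],[-0.068,0,-0.225,0,0,0]]';  python3 -m creep '[[-0.004,0,-0.0125,0,0,0],[-0.004,0,-0.0125,0,0,0],[-0.004,0.020,-0.0125,0,0,0],[-0.004,0.050,-0.0125,0,0,0],[-0.004,0.060,-0.0125,0,0,0]]'; python3 -m creep '[[0,0,0,0,0,0],[0,0,0,0,0,0]]'
 python3 - <<'E'
from h import *
w=optics.camera_info('wrist');st=sensors.state();im=snap('wrist','w8.png');print(st['position'],st['orientation'],st['qvel'].round(1))
c=im[90:310,150:350];cv2.imwrite('pics/w8c.png',cv2.resize(c,None,fx=2.7,fy=2.7,interpolation=cv2.INTER_CUBIC)[:,:,::-1])
snap('scene','s8.png');snap('top','t8.png')
E
```

```text
time: 12.55
position: [523.0, -59.0, 154.5]
orientation: [-89.9, 0.2, -168.0]
wrist_force: [1.2, -0.8, -0.9]
gripper_width: 51.3
time: 13.05
position: [541.8, 177.6, 151.1]
orientation: [-90.0, 0.1, -168.0]
wrist_force: [0.4, -0.2, -0.0]
gripper_width: 51.3
time: 13.55
position: [542.1, 186.0, 87.2]
orientation: [-89.9, -0.3, -168.1]
wrist_force: [-0.1, -0.2, -0.4]
gripper_width: 51.5
time: 13.75
position: [543.8, 187.5, 91.3]
orientation: [-90.0, 0.1, -168.1]
wrist_force: [-0.3, -0.2, -0.2]
gripper_width: 51.2
[543.77211178 187.48270249  91.32708693] [-8.99898215e+01  5.81767767e-02 -1.68071017e+02] [ 0.5 -0.4 -1.3  0.1 -0.1  0.2]
```

View pics/w8c.png

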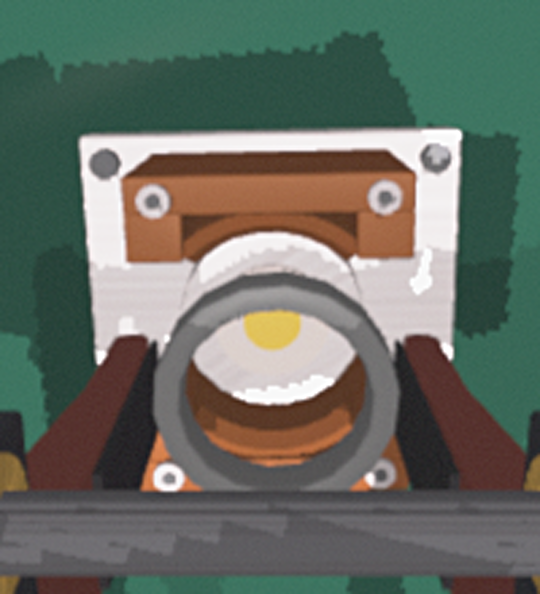

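The ring is held level, about 1 mm to the right of the nest and LED centre line (crop x 276 against 271). I'll correct by -0.9 mm and lower it.

```bash
python3 -m creep '[[0,0.007,-0.0009,0,0,0],[0,0.014,-0.0009,0,0,0],[0,0.021,-0.0009,0,0,0],[0,0.028,-0.0009,0,0,0],[0,0.034,-0.0009,0,0,0]]'; python3 -m creep '[[0,0.004,0,0,0,0],[0,0.007,0,0,0,0],[0,0.009,0,0,0,0],[0,0.009,0,0,0,0],[0,0.009,0,0,0,0]]'; python3 -m creep '[[0,0.0005,0,0,0,0],[0,0.001,0,0,0,0],[0,0.0015,0,0,0,0],[0,0.0015,0,0,0,0]]'
```

```text
time: 14.4
position: [542.7, 189.2, 55.0]
orientation: [-90.0, -0.1, -168.0]
wrist_force: [1.2, -0.3, -0.0]
gripper_width: 51.1
time: 14.9
position: [543.2, 189.3, 47.4]
orientation: [-90.0, 0.0, -168.0]
wrist_force: [-0.6, -0.4, -0.8]
gripper_width: 51.1
time: 15.3
position: [543.1, 189.3, 45.6]
orientation: [-90.0, -0.0, -168.0]
wrist_force: [-0.2, -0.0, 0.1]
gripper_width: 51.5
```

```bash
python3 -m creep '[[0,0.0003,0.0005,0,0,0],[0,0.0006,0.0009,0,0,0],[0,0.001,0.0009,0,0,0],[0,0.001,0.0009,0,0,0]]'; python3 -m creep '[[0,0.0005,0,0,0,0],[0,0.001,0,0,0,0],[0,0.001,0,0,0,0]]'
```

```text
time: 15.7
position: [543.3, 188.4, 44.5]
orientation: [-90.0, -0.0, -168.0]
wrist_force: [0.4, 0.0, 0.2]
gripper_width: 51.4
time: 16.0
position: [543.2, 188.4, 43.5]
orientation: [-90.0, -0.0, -168.0]
wrist_force: [-0.4, 0.1, -0.6]
gripper_width: 51.3
```

```bash
python3 -m creep '[[0,0.0005,0,0,0,0],[0,0.001,0,0,0,0],[0,0.001,0,0,0,0]]'; python3 -m creep '[[0,0.0005,0,0,0,0],[0,0.001,0,0,0,0],[0,0.001,0,0,0,0]]'
```

```text
time: 16.3
position: [543.3, 188.4, 43.1]
orientation: [-90.0, 0.0, -168.0]
wrist_force: [-1.7, -0.8, 2.9]
gripper_width: 51.4
time: 16.6
position: [543.4, 188.4, 43.0]
orientation: [-90.0, 0.0, -168.0]
wrist_force: [-3.9, -1.1, 7.9]
gripper_width: 51.7
```

The ring made contact at TCP z = 43.1. Grip was at TCP 4.1 over the 3 mm card, so 42 + 1.1 = 43.1 puts it on the heat-sink top. Releasing.

```bash
python3 -m creep '[[0,-0.001,0,0,0,0],[0,-0.001,0,0,0,0],[0,-0.001,0,0,0,0],[0,-0.001,0,0,0,0]]' 85; python3 -m creep '[[0,-0.010,0,0,0,0],[0,-0.030,0,0,0,0],[0,-0.060,0,0,0,0],[0,-0.090,0,0,0,0],[0,-0.107,0,0,0,0]]' 100;  python3 -m creep '[[0,0,0,0,0,0],[0,0,0,0,0,0]]'
 python3 - <<'E'
from h import *
w=optics.camera_info('wrist');st=sensors.state();im=snap('wrist','w9.png');print(st['position'],st['orientation'])
c=im[90:290,150:350];cv2.imwrite('pics/w9c.png',cv2.resize(c,None,fx=3,fy=3,interpolation=cv2.INTER_CUBIC)[:,:,::-1])
print(proj(w,[[542.7,187.8,44],[542.7,187.8,54]]))
E
```

```text
time: 17.0
position: [543.2, 188.3, 42.2]
orientation: [-90.0, -0.0, -168.0]
wrist_force: [0.8, -0.1, -0.7]
gripper_width: 74.1
time: 17.5
position: [544.2, 188.6, 153.6]
orientation: [-90.0, 0.2, -168.0]
wrist_force: [-0.4, 0.1, -0.3]
gripper_width: 88.2
time: 17.7
position: [543.4, 188.4, 149.7]
orientation: [-90.0, 0.0, -168.0]
wrist_force: [-0.5, -0.2, -0.6]
gripper_width: 87.7
[543.35170708 188.4130207  149.67179439] [-9.00022786e+01  2.98025231e-02 -1.67998945e+02]
[[252.49170409 188.08247678]
 [252.51844945 190.86366171]]
```

View pics/w9c.png

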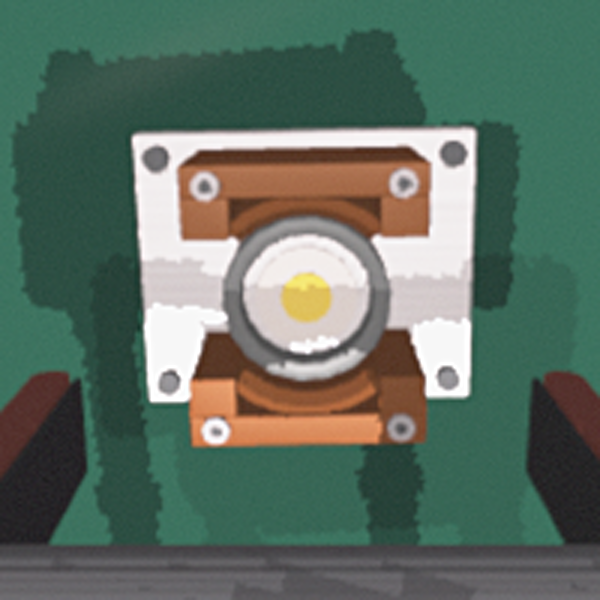

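The ring lies flat and concentric with the LED (crop centre about (307,298) for both). Now the dome.

```bash
python3 -m creep '[[0.012,0,0.040,0,0,0],[0.026,0,0.084,0,0,0],[0.040,0,0.128,0,0,0],[0.054,0,0.172,0,0,0],[0.068,0,0.216,0,0,0]]'; python3 -m creep '[[0.013,0,0.042,0,0,0],[0.026,0,0.084,0,0,0],[0.039,0,0.126,0,0,0],[0.045,0,0.145,0,0,0],[0.045,0.015,0.145,0,0,0]]';  python3 -m creep '[[0,0.020,0,0,0,0],[0,0.025,0,0,0,0],[0,0.025,0,0,0,0],[0,0.025,0,0,0,0]]'
 python3 - <<'E'
from h import *
w=optics.camera_info('wrist');st=sensors.state();im=snap('wrist','w10.png');print(st['position'],st['orientation'],st['qvel'].round(1))
c=im[90:290,150:350];cv2.imwrite('pics/w10c.png',cv2.resize(c,None,fx=3,fy=3,interpolation=cv2.INTER_CUBIC)[:,:,::-1])
import pickle;pickle.dump(w,open('w10.pkl','wb'))
tg=np.arange(0,2*np.pi,.01)
for z in(3,19):
    q=proj(w,[[507.6+26*np.cos(a),-188.2+26*np.sin(a),z] for a in tg]);print(z,q.min(0).round(1),q.max(0).round(1))
E
```

```text
time: 18.25
position: [520.4, -38.6, 147.6]
orientation: [-90.1, -0.2, -168.0]
wrist_force: [0.7, -0.8, 0.2]
gripper_width: 88.1
time: 18.75
position: [507.5, -191.0, 134.4]
orientation: [-89.9, 0.0, -168.2]
wrist_force: [-0.2, -0.3, 0.0]
gripper_width: 87.9
time: 19.15
position: [507.9, -187.4, 109.6]
orientation: [-90.0, -0.0, -167.9]
wrist_force: [-0.3, -0.1, 1.1]
gripper_width: 87.7
[ 507.9125427  -187.39940693  109.58026679] [-9.00196723e+01 -1.37547134e-02 -1.67934745e+02] [-0.2 -0.5 -1.2 -0.   0.1 -0.2]
3 [225.2 160.1] [280.4 213.5]
19 [223.6 163.1] [282.1 219.4]
```

View pics/w10c.png

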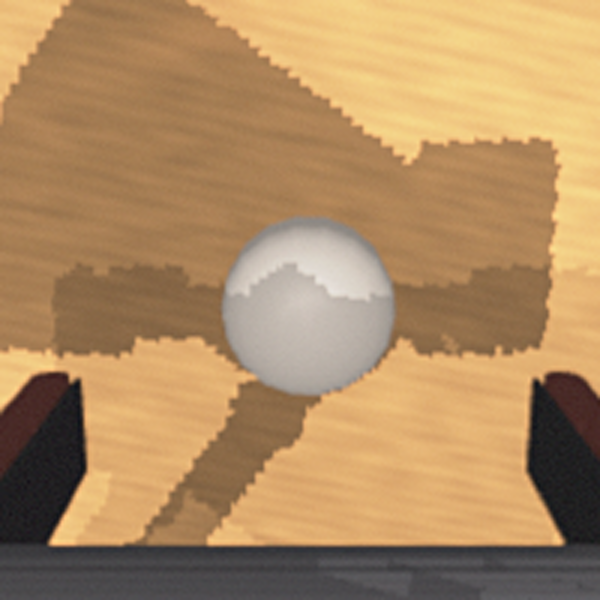

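The dome's silhouette spans crop (222–394, 217–395). I'll fit a dome outline to it.

```bash
python3 - <<'E'
from h import *
import pickle
from scipy.optimize import least_squares
w=pickle.load(open('w10.pkl','rb'));t=optics.camera_info('top');s=optics.camera_info('scene')
tg=np.arange(0,2*np.pi,.02)
prof=[(26,3),(26,19)]+[(26*np.cos(b),19+18*np.sin(b)) for b in np.linspace(0,1.5,12)]
def hull(i,p):
    P=np.vstack([[[p[0]+r*np.cos(a),p[1]+r*np.sin(a),z+p[2]] for a in tg] for r,z in prof]);return cv2.convexHull(proj(i,P).astype(np.float32))
def seg(fn,box,sat):
    im=cv2.imread(fn);h=cv2.cvtColor(im,cv2.COLOR_BGR2HSV);m=np.zeros(im.shape[:2],np.uint8);x0,y0,x1,y1=box
    m[y0:y1,x0:x1]=((h[...,1]<sat)*255)[y0:y1,x0:x1]
    cs,_=cv2.findContours(m,cv2.RETR_EXTERNAL,cv2.CHAIN_APPROX_NONE);c=max(cs,key=cv2.contourArea);print(cv2.boundingRect(c));return cv2.convexHull(c).reshape(-1,2)
Hw=seg('pics/w10.png',(212,150,295,232),60);Ht=seg('pics/top0.png',(285,198,320,230),70);Hs=seg('pics/scene0.png',(190,188,225,218),70)
def res(p,views):
    return np.concatenate([[cv2.pointPolygonTest(hull(i,p),(float(a),float(b)),True) for a,b in H] for i,H in views])
def resw(p): return res([p[0],p[1],0],[(w,Hw)])
so=least_squares(resw,[507,-188],diff_step=2e-4);print(so.x,np.abs(so.fun).max(),so.fun.mean())
so=least_squares(lambda p:res([p[0],p[1],p[2]*10],[(w,Hw),(t,Ht),(s,Hs)]),[507,-188,.1],diff_step=[2e-4,2e-4,.5]);print(so.x,np.abs(so.fun).max())
E
```

```text
(224, 162, 58, 60)
(293, 205, 17, 17)
(198, 194, 17, 18)
[ 506.50110796 -188.05189378] 0.8583741473700829 0.5135048884235278
[ 5.06185547e+02 -1.88047981e+02 -1.05711157e-01] 0.8424265658324618
```

Fit gives dome centre (506.4, -188.0) with its height within 1 mm of the expected. Descending.

```bash
python3 -m creep '[[0.001,0.035,0.0003,0,0,0],[0.001,0.070,0.0003,0,0,0],[0.001,0.095,0.0003,0,0,0],[0.001,0.1045,0.0003,0,0,0],[0.001,0.1045,0.0003,0,0,0]]'; python3 -m creep '[[0,0,0,0,0,0],[0,0,0,0,0,0]]';  python3 -m creep '[[0,0,0,0,0,0],[0,0,0,0,0,0],[0,0,0,0,0,0],[0,0,0,0,0,0],[0,0,0,0,0,0]]' 40
```

```text
time: 19.7
position: [507.0, -188.5, 5.5]
orientation: [-90.0, -0.0, -168.0]
wrist_force: [-0.9, 0.3, 0.0]
gripper_width: 87.7
time: 19.9
position: [507.9, -189.1, 6.7]
orientation: [-89.9, 0.1, -168.0]
wrist_force: [-0.6, -0.5, 0.1]
gripper_width: 87.8
time: 20.4
position: [506.9, -188.7, 5.1]
orientation: [-90.0, -0.0, -168.0]
wrist_force: [-0.1, 0.6, -0.1]
gripper_width: 51.6
```

```bash
python3 -m creep '[[0,-0.010,0,0,0,0],[0,-0.040,0,0,0,0],[0,-0.080,0,0,0,0],[0,-0.120,0,0,0,0],[0,-0.145,0,0,0,0]]'; python3 -m creep '[[-0.012,0,-0.040,0,0,0],[-0.026,0,-0.084,0,0,0],[-0.040,0,-0.128,0,0,0],[-0.054,0,-0.172,0,0,0],[-0.068,0,-0.216,0,0,0]]'; python3 -m creep '[[-0.013,0,-0.042,0,0,0],[-0.026,0,-0.084,0,0,0],[-0.039,0,-0.126,0,0,0],[-0.046,0,-0.1453,0,0,0],[-0.046,0.010,-0.1453,0,0,0]]';  python3 -m creep '[[0,0.020,0,0,0,0],[0,0.038,0,0,0,0],[0,0.040,0,0,0,0],[0,0.040,0,0,0,0],[0,0.040,0,0,0,0]]'
 python3 - <<'E'
from h import *
w=optics.camera_info('wrist');st=sensors.state();im=snap('wrist','w11.png');print(st['position'],st['orientation'],st['qvel'].round(1))
c=im[90:310,150:350];cv2.imwrite('pics/w11c.png',cv2.resize(c,None,fx=2.7,fy=2.7,interpolation=cv2.INTER_CUBIC)[:,:,::-1])
E
```

```text
time: 20.9
position: [507.7, -189.1, 154.7]
orientation: [-89.8, 0.2, -168.0]
wrist_force: [0.4, -0.1, -1.0]
gripper_width: 50.8
time: 21.4
position: [528.4, 38.4, 151.1]
orientation: [-90.0, 0.1, -168.0]
wrist_force: [1.5, -1.6, 0.6]
gripper_width: 50.8
time: 21.9
position: [543.8, 191.3, 141.9]
orientation: [-90.1, 0.2, -167.8]
wrist_force: [-0.9, 0.2, -0.4]
gripper_width: 50.7
time: 22.4
position: [543.8, 187.9, 101.4]
orientation: [-90.0, 0.1, -168.0]
wrist_force: [-0.1, -1.4, -1.0]
gripper_width: 50.9
[543.81394252 187.85879745 101.39877654] [-8.99983993e+01  9.22932493e-02 -1.68043736e+02] [ 0.3 -0.1 -0.6  0.1 -0.2  0. ]
```

View pics/w11c.png

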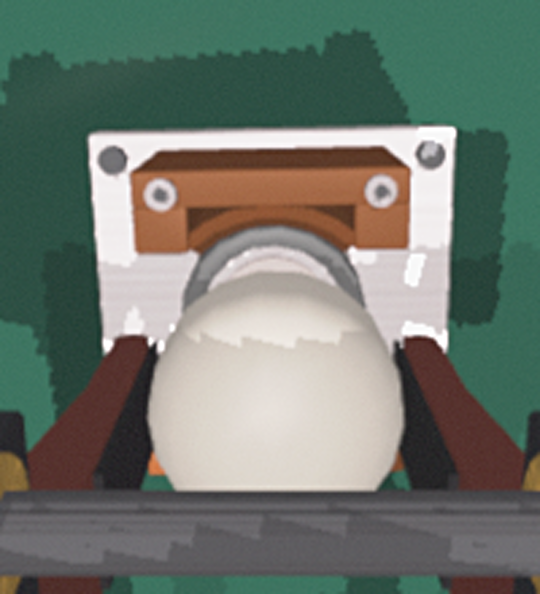

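The dome is level in the fingers at crop x of about 276, and the ring below is at 274. Lowering.

```bash
python3 -m creep '[[0,0.008,0,0,0,0],[0,0.016,0,0,0,0],[0,0.024,0,0,0,0],[0,0.031,0,0,0,0],[0,0.035,0,0,0,0]]'; python3 -m creep '[[0,0.003,0,0,0,0],[0,0.005,0,0,0,0],[0,0.007,0,0,0,0],[0,0.007,0,0,0,0],[0,0.007,0,0,0,0]]'
```

```text
time: 22.95
position: [542.7, 188.3, 63.7]
orientation: [-90.0, -0.1, -168.0]
wrist_force: [-0.0, 0.4, -0.8]
gripper_width: 50.9
time: 23.45
position: [543.4, 188.4, 58.3]
orientation: [-90.0, 0.0, -168.0]
wrist_force: [0.0, -0.2, -0.9]
gripper_width: 51.0
```

```bash
python3 -m creep '[[0,0.0005,0,0,0,0],[0,0.001,0,0,0,0],[0,0.0015,0,0,0,0],[0,0.0015,0,0,0,0]]'; python3 -m creep '[[0,0.0004,0,0,0,0],[0,0.0008,0,0,0,0],[0,0.001,0,0,0,0],[0,0.001,0,0,0,0]]'; python3 -m creep '[[0,0.0005,0,0,0,0],[0,0.0008,0,0,0,0],[0,0.0008,0,0,0,0]]'
```

```text
time: 23.85
position: [543.2, 188.4, 56.5]
orientation: [-90.0, -0.0, -168.0]
wrist_force: [0.6, 0.5, 0.2]
gripper_width: 50.9
time: 24.25
position: [543.4, 188.4, 56.0]
orientation: [-90.0, 0.0, -168.0]
wrist_force: [-1.5, -0.1, 3.9]
gripper_width: 51.3
time: 24.55
position: [543.5, 188.4, 56.0]
orientation: [-90.0, 0.1, -168.0]
wrist_force: [-3.8, -0.6, 5.7]
gripper_width: 51.4
```

Contact at TCP z = 56.0 against an expected 56.1, so the rims have met. Releasing, then rising and checking from all cameras.

```bash
python3 -m creep '[[0,-0.0008,0,0,0,0],[0,-0.0008,0,0,0,0],[0,-0.0008,0,0,0,0],[0,-0.0008,0,0,0,0]]' 85; python3 -m creep '[[0,-0.010,0,0,0,0],[0,-0.030,0,0,0,0],[0,-0.060,0,0,0,0],[0,-0.085,0,0,0,0],[0,-0.095,0,0,0,0]]' 100;  python3 -m creep '[[0,0,0,0,0,0],[0,0,0,0,0,0]]'
 python3 - <<'E'
from h import *
w=optics.camera_info('wrist');st=sensors.state();im=snap('wrist','w12.png');print(st['position'],st['orientation'])
c=im[90:290,150:350];cv2.imwrite('pics/w12c.png',cv2.resize(c,None,fx=3,fy=3,interpolation=cv2.INTER_CUBIC)[:,:,::-1])
tg=np.arange(0,2*np.pi,.02);prof=[(26,54),(26,70)]+[(26*np.cos(b),70+18*np.sin(b)) for b in np.linspace(0,1.5,12)]
q=proj(w,np.vstack([[[542.7+r*np.cos(a),187.8+r*np.sin(a),z] for a in tg] for r,z in prof]));print((q.min(0)-[150,90])*3,(q.max(0)-[150,90])*3)
E
```

```text
time: 24.95
position: [543.1, 188.3, 55.2]
orientation: [-90.0, -0.0, -168.0]
wrist_force: [-0.9, 0.2, -0.4]
gripper_width: 74.4
time: 25.45
position: [544.5, 188.7, 154.7]
orientation: [-90.0, 0.3, -168.0]
wrist_force: [-0.6, 0.5, 0.6]
gripper_width: 87.9
time: 25.65
position: [543.0, 188.3, 149.6]
orientation: [-90.0, -0.1, -168.0]
wrist_force: [-0.5, 1.4, -1.0]
gripper_width: 88.0
[542.95219495 188.29587343 149.56201223] [-8.99947776e+01 -7.40671015e-02 -1.67998398e+02]
[216.20244834 215.71675314] [398.97693389 404.22374123]
```

View pics/w12c.png

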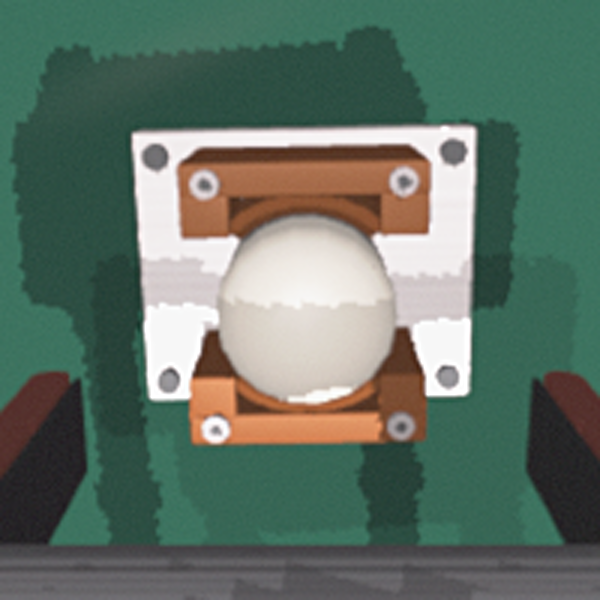

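The dome silhouette, 218–397 by 213–404, matches the outline predicted for a seated dome (216–399 by 216–404). I'll back the arm away for a last side view.

```bash
python3 -m creep '[[0.010,-0.020,0.020,0,0,0],[0.030,-0.040,0.045,0,0,0],[0.050,-0.050,0.085,0,0,0],[0.070,-0.050,0.125,0,0,0],[0.070,-0.050,0.150,0,0,0]]'; python3 -m creep '[[0,0,0,0,0,0],[0,0,0,0,0,0],[0,0,0,0,0,0]]'
 python3 - <<'E'
from h import *
snap('scene','s13.png');snap('top','t13.png')
s=cv2.imread('pics/s13.png');t=cv2.imread('pics/t13.png')
a=cv2.resize(s[150:214,284:364],None,fx=5,fy=5,interpolation=cv2.INTER_CUBIC);b=cv2.resize(t[150:214,146:226],None,fx=5,fy=5,interpolation=cv2.INTER_CUBIC)
cv2.imwrite('pics/c13.png',np.hstack([a,b]))
cv2.imwrite('pics/st13.png',cv2.resize(np.hstack([s,t]),(800,300)))
st=sensors.state();print(st['position'],st['time'])
E
```

```text
time: 26.2
position: [504.5, 24.8, 199.9]
orientation: [-90.0, -0.1, -168.1]
wrist_force: [1.6, 0.9, 0.3]
gripper_width: 87.8
time: 26.5
position: [505.7, 28.0, 199.6]
orientation: [-90.1, -0.1, -168.0]
wrist_force: [-1.4, 0.5, -1.1]
gripper_width: 88.0
[505.86959136  28.20119326 200.04949031] 26.6
```

View pics/c13.png

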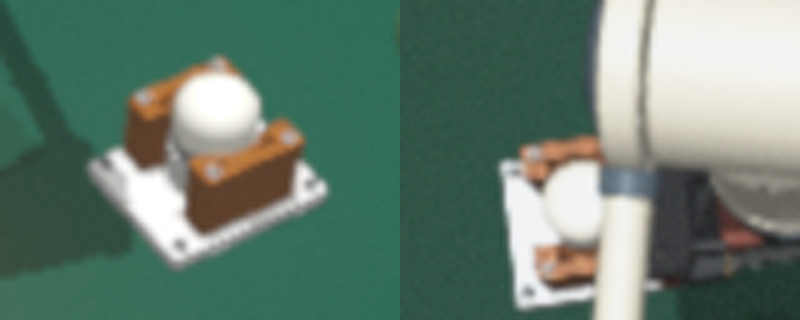

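View pics/st13.png

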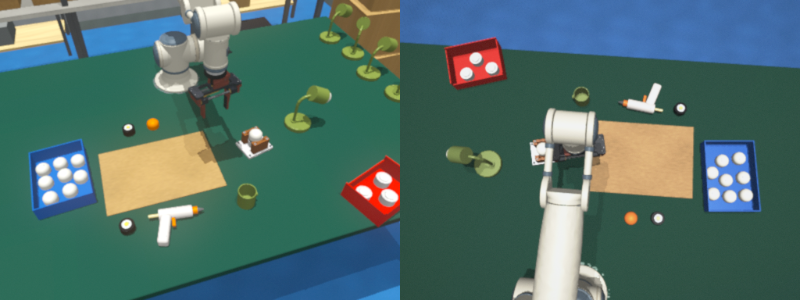

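The side view shows the dome sitting level between the cheeks, with the ring and heat sink beneath it. The bystanders are where they were, and the arm is clear. Handing in.

```bash
python3 - <<'E'
from h import *
a=cv2.imread('pics/scene0.png').astype(int);b=cv2.imread('pics/s13.png').astype(int)
for n,(x0,y0,x1,y1) in dict(lamp=(365,110,425,165),shell=(300,233,332,268),gun=(188,260,262,315),tray=(35,180,122,275),black1=(150,280,176,302),orange=(186,150,206,168)).items(): print(n,np.abs(a-b)[y0:y1,x0:x1].mean().round(1))
print(ticket.finish_job())
E
```

```text
lamp 0.9
shell 1.0
gun 0.7
tray 1.4
black1 0.9
orange 0.7
the job is handed in; nothing more can be done
None
```

The light unit is built in the nest and handed in at about 26.6 s of the 72 s allowed. I placed the heat sink (LED up), then the ring, then the dome, setting each down until the wrist force showed contact.

- **Contact heights:** each part touched down within about 0.1 mm of the height worked out from its grip height.

| Part | Contact, TCP z (mm) | Expected (mm) |
|---|---|---|
| Heat sink | 17.2 | 17.2 |
| Ring | 43.1 | 43.1 |
| Dome | 56.0 | 56.1 |

- **Alignment:** the last wrist pictures show the heat sink and ring on the nest centre and the dome's outline on its predicted seated position, all to about 1 px (about 1 mm). The side view shows the dome level.
- **Bystanders:** comparing the first and last scene pictures, the lamp, shell, glue gun, tray, orange dome and one black heat sink are unchanged. I checked the second black heat sink only by eye.
- **Disagreements:** the nest outline fit came out 3 mm low in height and 1° off the tool's yaw. The ring measured about 3 mm low in the camera triangulation. The contact heights agreed with the given dimensions, so I relied on those.
- **Limits of the last check:** the arm partly hid the nest in the final top view.

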